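# Make up a breakfast set and a dressing-table set of porcelain

## Task

Make up two porcelain sets from the mixed white stock, each piece standing upright and flat in its own well. On the long board with the handle tab goes the breakfast set: the egg cup in the well next to the tab, the shaker in the middle well and the small handled cup in the well farthest from the tab. On the short board without a tab goes the dressing-table set: the lidded trinket box in the wide well and the bud vase in the narrow well; set every piece down gently rather than dropping it, and leave the little bowl and the napkin ring where they stand.

Things in the scene. Friction and masses are not known exactly. Their poses are not given: they have to be found in the camera images.
- egg_cup: White porcelain egg cup, one piece: round foot 38 mm across, thin stem 16 mm thick from 12 to 22 mm up, and an open bowl on top, 47 to 48 mm across outside from 38 mm up to the rim at 62 mm. Origin at the centre of its underside, z up its axis. About 70 g.
- shaker: White porcelain salt shaker: a closed plain cylinder 44 mm across from 6 to 50 mm up, domed above to 68 mm with five small dark holes on top; foot 40 mm across. Origin at the centre of its underside, z up. About 90 g.
- cup: Small white espresso cup, open, 52 mm tall, straight outside wall 56 mm across from 14 mm up to the rim, narrowing below to a foot 38 mm across, with one loop handle on its own +x side reaching 48 mm from the axis, 16 to 46 mm up. Origin at the centre of its underside, z up. About 110 g. Which way the handle points in the end does not matter.
- trinket_box: White porcelain lidded trinket box, low and round, widest 76 mm across at 18 to 32 mm up, foot 58 mm across, domed lid (fixed on, does not come off) up to 50 mm, and on top a bud-shaped round knob 22 mm across from 50 to 72 mm up, by which it can be lifted. Origin at the centre of its underside, z up. About 200 g.
- bud_vase: White porcelain bud vase, 118 mm tall: foot 38 mm across, belly 52 mm across at 30 to 45 mm up, slim straight neck 24 mm across from 80 to 112 mm up, lip 28 mm across at the top. Origin at the centre of its underside, z up. About 160 g.
- long_board: Fixed wooden board 250 x 96 x 15 mm lying flat, with a 50 mm wide tab (39 mm long, dark dot) on its -x end. Three round wells 56 mm across, 5 mm deep (floor 10 mm above the table, darker) on its x axis at x = -85 (next to the tab), 0 and +85 mm. Origin under the centre of the 250 x 96 part, at table height; x points away from the tab, z up. Left or right of the stock, yaw within 0.22 rad.
- short_board: Fixed wooden board 216 x 110 x 15 mm lying flat, no tab. Two round wells 5 mm deep (floor 10 mm above the table, darker) on its x axis: the wide one 76 mm across at x = -48 mm, the narrow one 56 mm across at x = +55 mm. Origin under its centre, at table height; x from the wide to the narrow well, z up. On the other side of the stock from the long board, yaw within 0.22 rad.
- bowl: Small shallow white porcelain bowl without handle, 70 mm across at the rim, 30 mm tall, standing loose among the stock. Origin at the centre of its underside. Not part of either set and to be left where it stands.
- napkin_ring: White porcelain napkin ring: a short open tube standing on end, 44 mm across, 32 mm tall, hole 34 mm, loose among the stock. Origin at the centre of its underside. Not part of either set and to be left where it stands.

How it is judged (in metres and radians):
At the end, for the whole second after the job is handed in: Egg cup, shaker and cup in the long board's wells from the tab outward; trinket box in the short board's wide well, bud vase in its narrow one: each within 11.5 mm of the well's centre along and across the board, foot on the well floor (-4/+2.5 mm), upright within 0.1 rad, at rest (x of egg_cup in the frame of long_board between -0.0965 and -0.0735 m and y of egg_cup in the frame of long_board between -0.0115 and 0.0115 m and z of egg_cup in the frame of long_board between 0.006 and 0.0125 m and angle between each of egg_cup, shaker, cup, trinket_box, bud_vase's own z axis and vertical below 0.1 rad and linear speed of each of egg_cup, shaker, cup, trinket_box, bud_vase below 0.02 m/s and angular speed of each of egg_cup, shaker, cup, trinket_box, bud_vase below 0.2 rad/s and x of shaker in the frame of long_board between -0.0115 and 0.0115 m and y of shaker in the frame of long_board between -0.0115 and 0.0115 m and z of shaker in the frame of long_board between 0.006 and 0.0125 m and x of cup in the frame of long_board between 0.0735 and 0.0965 m and y of cup in the frame of long_board between -0.0115 and 0.0115 m and z of cup in the frame of long_board between 0.006 and 0.0125 m and x of trinket_box in the frame of short_board between -0.0595 and -0.0365 m and y of trinket_box in the frame of short_board between -0.0115 and 0.0115 m and z of trinket_box in the frame of short_board between 0.006 and 0.0125 m and x of bud_vase in the frame of short_board between 0.0435 and 0.0665 m and y of bud_vase in the frame of short_board between -0.0115 and 0.0115 m and z of bud_vase in the frame of short_board between 0.006 and 0.0125 m); the robot touches nothing.
It fails at once if the bowl or the napkin ring is moved more than 25 mm from its place (distance of any of bowl, napkin_ring from where it was at the start of the episode above 0.025 m).
It fails at once if a piece of the sets is dropped: faster than 0.7 m/s (a fall of about 25 mm) with no finger on it ((linear speed of egg_cup above 0.7 m/s and contact force between egg_cup and the fingers below 0.05 N) or (linear speed of shaker above 0.7 m/s and contact force between shaker and the fingers below 0.05 N) or (linear speed of cup above 0.7 m/s and contact force between cup and the fingers below 0.05 N) or (linear speed of trinket_box above 0.7 m/s and contact force between trinket_box and the fingers below 0.05 N) or (linear speed of bud_vase above 0.7 m/s and contact force between bud_vase and the fingers below 0.05 N)).
It also fails if it takes over 128 s, if anything falls off the work surface, if the arm or the gripper's body presses on something with over 40 N, if the wrist force passes 120 N, or if a joint passes its speed limit or range.

## Robot

A 6-joint arm with a two-finger parallel gripper is mounted at the origin on the work surface. World frame = base frame: x ahead of the robot, y to its left, z up, the work surface at z = 0. Lengths are in mm, angles in rad, forces in N, time in s.
With the tool pointing down it reaches from about 325 to 875 mm from the base axis. Payload 4.4 kg.
Tool frame: the origin (TCP) lies on the centre line of the jaws, within the pads' length; the fingertips stand 17 mm ahead of it and the grasp point (between the pads) lies 2 mm behind it; y points along the fingers, z is the direction in which the jaws open and shut, and the axes are right-handed (so a half turn about y gives the same grasp; the last joint's range is limited). The gripper opens to 85 mm and grips with 20 to 120 N. Pads are 22 mm wide; open, the fingers measure 114 mm over their backs; the gripper's body (76 mm by 85 mm) begins 54 mm behind the grasp point. The pads swing forward as they close: fully open they stand 13 mm farther back than shut.
Start: joints at [-1.369, 0.207, 1.542, -0, 1.393, -0.15], TCP at [198.126, -539.79, 248.282] pointing down, gripper open.
Joint ranges: [-2.73, 2.73], [-0.86, 2.22], [0.23, 2.46], [-1.11, 4.25], [0.08, 2.63], [-2.82, 2.82]. Speed limits (rad/s): [2.79, 2.79, 3.14, 3.14, 3.14, 3.14].

## Interface

Orientations are given as a rotation vector (axis times angle).
In Python, from plant import observe, snapshot, camera_params, job_done gives the robot as it stands.
- The arm moves only by the shell command python3 -m inch 'ROWS'. ROWS is JSON, a list of rows, each a list of 5 numbers: the finger opening in m, from 0 to 0.0854, then the shift along the world's x, y, z in m, then the turn about the world's z in degrees. A call has 1 to 20 rows; each row shifts and turns the commanded pose from where the row before left it; what a row does not reach is not made up. A row lasts 1/12 s, in which the tool goes at most 41.7 mm and 7.16 degrees, less where a joint would pass 70% of its speed; a pose out of reach is approached as far as the arm can. A call with a gripper value outside its range is refused whole. The fingers move at their own pace and stop on an object; the grip force is fixed at half the most. Time passes only in rows, so rows that do not move let the fingers close. It gives the time, the measured TCP pose, the force and the opening at its end, in the units of the state.
- observe(): the state, without advancing time (a new reading comes with each control period).
- snapshot(name): name is "side" or "top"; returns the picture (480x640x3 uint8, red, green, blue); there is no depth.
- camera_params(name): a dict with "vertical_fov" (degrees; the focal length in pixels is half the picture's height over the tangent of half this angle, whatever the lens; pixels are square), "cx", "cy" (the principal point, pixels), "origin" and "attitude" of the camera in the world. Camera axes: x right, y up, looking along -z (the intrinsics and any distortion apply to the point x, -y, -z); pixel columns grow to the right and rows downward; lengths in mm; the calibration is good to about 2 mm. A picture is of the moment at which its call begins. camera_params takes no time and is no camera call.
- job_done(): hands the job in, once; it reports no verdict.
The state is a dict: "time": time; "qpos": joint angles; "joint_vel": joint speeds; "effort": joint torques, N m; "ee_pos": TCP position; "ee_rot": TCP orientation; "wrist_force": force on the tool from outside, world axes, zero at the start; "wrist_torque": the same for the moment, N m; "grip_width": opening from 0.0 (shut) to 1.0 (fully open).
Only numpy, scipy, OpenCV 4.12 (cv2) and the standard library are available. Lean on these libraries where they do the work, as an engineer would, in place of code of your own. Each camera call takes 0.05 s, during which the arm holds its last target.

## Working session

There is one attempt and no reset: what is moved stays moved. The work goes in short steps, Python scripts to look and compute and a shell command to move; the robot and the scene stay as the last step left them, time stands still between calls to the robot, and variables do not carry over. Pictures are saved under pics/ and viewed, and the job is handed in when it is done.

```bash
ls; mkdir -p pics; python3 - <<'E'
from plant import observe,snapshot,camera_params
import cv2
for n in("top","side"):
    print(n,camera_params(n)); cv2.imwrite(f"pics/{n}0.png",snapshot(n)[:,:,::-1])
print(observe())
E
```

```text
pics
top {'vertical_fov': 49.79973065514215, 'cx': 316.0440658928995, 'cy': 235.30983035550827, 'origin': array([ 412.23420854,  -13.15200053, 1095.40911492]), 'attitude': array([ 0.09440718, -0.10561745, -1.54653197])}
side {'vertical_fov': 55.6949213629413, 'cx': 311.3590690140931, 'cy': 237.82546988319908, 'origin': array([ 533.07835713, -649.54144475,  611.68078654]), 'attitude': array([ 0.83627076, -0.00589281, -0.01741121])}
{'time': 0.1, 'qpos': array([-1.36952434e+00,  2.07373940e-01,  1.54281185e+00, -4.12517741e-05,
        1.39350976e+00, -1.50496942e-01]), 'joint_vel': array([-0.0014612 , -0.00241499, -0.00268455, -0.00017272,  0.00020684,
       -0.0009358 ]), 'effort': array([-4.10533776e-04, -3.84093976e+01, -2.92549235e+01, -3.26721538e-04,
        4.79084527e-03, -1.84386607e-05]), 'ee_pos': array([ 197.96902498, -539.15088408,  247.21924931]), 'ee_rot': array([-0.360892  ,  2.03224547, -2.02791305]), 'wrist_force': array([-0.43794362,  0.11482484, -0.11940912]), 'wrist_torque': array([-0.0267892 ,  0.06684286,  0.04207206]), 'grip_width': 0.9979535645407118}
```

View pics/top0.png

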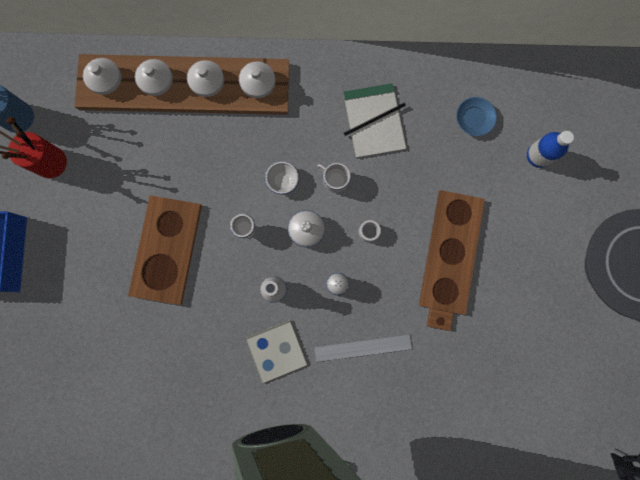

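View pics/side0.png

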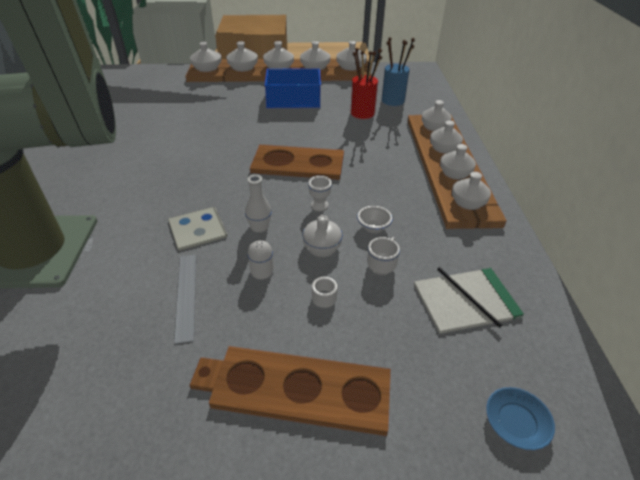

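```bash
cat > h.py <<'E'
import numpy as np,cv2
from scipy.spatial.transform import Rotation as R
from plant import observe,snapshot,camera_params
def cam(n):
    p=camera_params(n); f=240/np.tan(np.radians(p['vertical_fov']/2))
    return f,p['cx'],p['cy'],np.array(p['origin']),R.from_rotvec(p['attitude']).as_matrix()
def toz(n,u,v,z):
    f,cx,cy,o,M=cam(n); d=M@np.array([(u-cx)/f,-(v-cy)/f,-1]); return o+d*(z-o[2])/d[2]
def px(n,P):
    f,cx,cy,o,M=cam(n); q=M.T@(np.array(P,float)-o); return np.array([cx-f*q[0]/q[2],cy+f*q[1]/q[2]])
E
python3 - <<'E'
import cv2
t=cv2.imread('pics/top0.png');s=cv2.imread('pics/side0.png')
cv2.imwrite('pics/c1.png',cv2.resize(t[150:310,220:400],None,fx=4,fy=3.75,interpolation=2)[:600,:720])
cv2.imwrite('pics/c2.png',cv2.resize(s[165:315,235:415],None,fx=4,fy=4,interpolation=2))
from h import *
for n,im,b in(("top",t,None),("side",s,None)):
    g=cv2.cvtColor(im,cv2.COLOR_BGR2HSV)
    m=cv2.inRange(g,(5,90,30),(22,255,255))
    cs,_=cv2.findContours(m,cv2.RETR_CCOMP,cv2.CHAIN_APPROX_NONE)
    for c in cs:
        if cv2.contourArea(c)>1500:
            print(n,cv2.boundingRect(c),cv2.minAreaRect(c),cv2.contourArea(c))
    print(n,[px(n,(x,y,0)).round() for x,y in((500,300),(500,-300))])
E
```

```text
top (128, 196, 73, 109) ((164.9121856689453, 249.9097442626953), (53.42992401123047, 104.34548950195312), 12.094757080078125) 5309.0
top (419, 190, 65, 141) ((450.50494384765625, 260.97149658203125), (47.55925369262695, 136.47943115234375), 10.007979393005371) 5773.5
top (75, 54, 214, 60) ((181.60736083984375, 83.99065399169922), (212.43978881835938, 55.41286849975586), 1.3639276027679443) 11356.0
top [array([165., 257.]), array([447., 263.])]
side (190, 347, 200, 89) ((291.58111572265625, 386.98651123046875), (201.91957092285156, 66.33609008789062), 8.972626686096191) 11767.0
side (250, 145, 94, 35) ((296.4329833984375, 160.89797973632812), (91.70022583007812, 30.065645217895508), 4.267893314361572) 2383.5
side (408, 115, 98, 114) ((449.791748046875, 174.00433349609375), (141.4937744140625, 56.07587814331055), 62.241458892822266) 2732.0
side (186, 15, 125, 67) ((247.74227905273438, 47.63036346435547), (65.31915283203125, 124.63961791992188), 88.80650329589844) 4063.0
side [array([291., 164.]), array([285., 387.])]
```

View pics/c1.png

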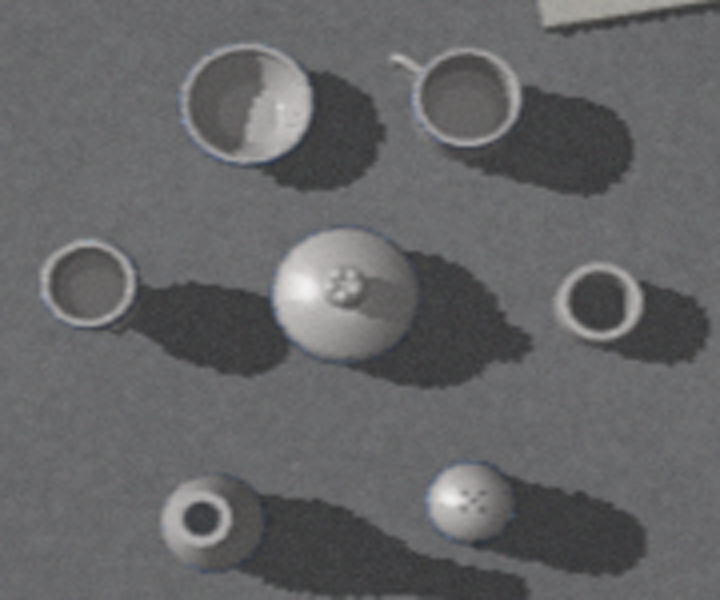

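View pics/c2.png

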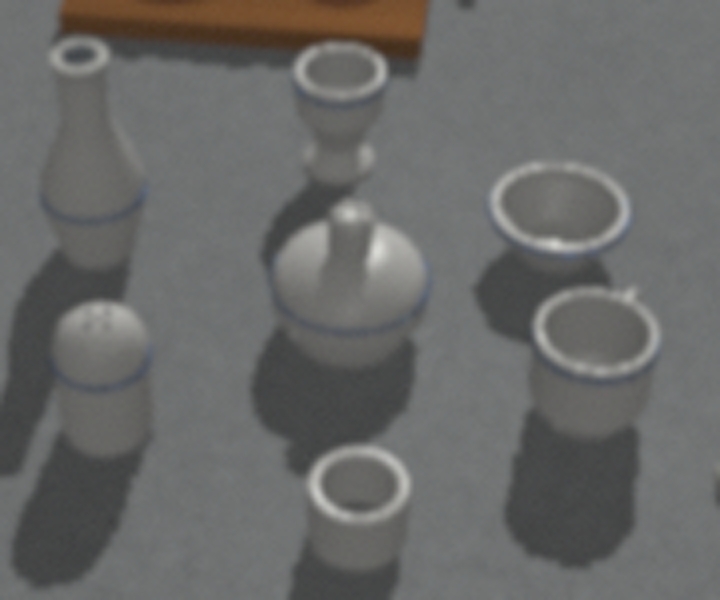

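```bash
cat > m.py <<'E'
from h import *
t=cv2.imread('pics/top0.png');s=cv2.imread('pics/side0.png')
T=dict(bowl=(247,104,30),cup=(466,97,52),handle=(395,58,40),egg=(89,284,62),knob=(344,286,70),boxbody=(345,294,26),ring=(599,302,32),vaselip=(204,517,118),vasebelly=(213,522,38),shaker=(471,502,48),holes=(474,500,67))
S=dict(egg=(340,73,62),vaselip=(80,55,118),bowl=(559,207,30),cup=(597,332,52),ring=(359,484,32),holes=(97,319,67),knob=(352,212,70))
for k,(u,v,z) in T.items():
    a=toz('top',(u+.5)/4-.5+220,(v+.5)/3.75-.5+150,z); b=None
    if k in S:
        u,v,_=S[k]; b=toz('side',(u+.5)/4-.5+235,(v+.5)/4-.5+165,z).round(1)[:2]
    print(k,a.round(1)[:2],b)
# boards & wells
for n,im,boxes in(('top',t,[(120,185,90,130),(410,180,85,155)]),('side',s,[(245,140,105,45),(185,340,215,105)])):
    g=cv2.cvtColor(im,cv2.COLOR_BGR2HSV)
    for x,y,w,h in boxes:
        roi=im[y:y+h,x:x+w].astype(int); m=(cv2.inRange(g,(5,90,30),(25,255,255))[y:y+h,x:x+w])
        V=g[y:y+h,x:x+w,2]
        cs,_=cv2.findContours(m,0,1); c=max(cs,key=cv2.contourArea)
        mm=cv2.erode(cv2.drawContours(np.zeros_like(m),[c],-1,255,-1),np.ones((3,3)))
        med=np.median(V[mm>0]); th,_=cv2.threshold(V[mm>0].reshape(-1,1),0,255,cv2.THRESH_OTSU)
        d=((V<th)&(mm>0)).astype(np.uint8)*255
        d=cv2.morphologyEx(d,cv2.MORPH_OPEN,np.ones((3,3)))
        print(n,med,th)
        for c in cv2.findContours(d,0,1)[0]:
            if cv2.contourArea(c)>60 and len(c)>5:
                e=cv2.fitEllipse(cv2.convexHull(c)); print('  ',np.round([e[0][0]+x,e[0][1]+y,*e[1]],1),toz(n,e[0][0]+x,e[0][1]+y,12).round(1)[:2])
E
python3 m.py
python3 - <<'E'
import cv2
t=cv2.imread('pics/top0.png');s=cv2.imread('pics/side0.png')
a=cv2.resize(t[185:335,120:210],None,fx=4,fy=4,interpolation=2);b=cv2.resize(t[185:335,410:500],None,fx=4,fy=4,interpolation=2)
cv2.imwrite('pics/b1.png',cv2.hconcat([a,b]))
E
```

```text
bowl [670.5  56.3] [671.7  56.5]
cup [671.8 -58. ] [672.8 -58.7]
handle [696.2 -21. ] None
egg [561.9 130.9] [563.3 129.6]
knob [562.5   2.2] [564.9   6.2]
boxbody [564.5   2.2] None
ring [ 562.2 -129.9] [ 563.6 -129.8]
vaselip [437.   64.5] [437.4  67.4]
vasebelly [436.4  66.1] None
shaker [449.7 -64.4] None
holes [450.1 -64.9] [450.2 -61.9]
top 100.0 83.0
   [159.1 271.6  35.6  37.3] [467.7 306.6]
   [169.2 223.4  25.9  26.9] [569.8 291.4]
top 102.0 84.0
   [445.  290.9  25.5  27.4] [ 440.6 -291.1]
   [451.6 251.   25.5  26.9] [ 524.6 -306.1]
   [458.3 211.9  24.9  26.3] [ 608.5 -321.3]
side 110.0 97.0
   [281.9 172.    3.9  68.5] [478.8 246.2]
   [320.1 160.   11.9  23. ] [570.3 296. ]
   [278.3 157.3  16.6  31. ] [468.1 310.5]
side 113.0 96.0
   [297.5 418.5   4.7 206.1] [ 518.3 -353.8]
   [360.9 394.   35.2  40.4] [ 608.6 -319.2]
   [301.9 385.3  34.7  39. ] [ 524.6 -304. ]
   [203.8 371.6  10.5  12.8] [ 378.9 -278.9]
   [244.9 376.9  33.3  39.3] [ 440.8 -288.9]
```

View pics/b1.png

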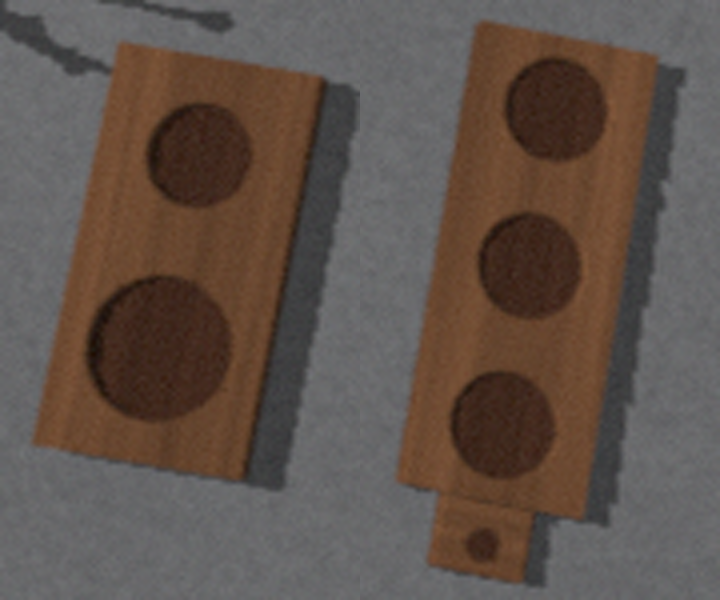

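```bash
python3 - <<'E'
from h import *
M=R.from_rotvec(observe()['ee_rot']).as_matrix(); print(M.round(3)); z=M[:,2]; print(np.degrees(np.arctan2(z[1],z[0])))
for n,p in dict(a=(159.1,271.6),b=(169.2,223.4),c=(445,290.9),d=(451.6,251),e=(458.3,211.9)).items(): print(n,toz('top',*p,15).round(1)[:2])
for p in((320.1,160),(278.3,157.3),(360.9,394),(301.9,385.3),(244.9,376.9)): print(toz('side',*p,15).round(1)[:2])
E
python3 -m inch '[[0.06,0,0,0,0]]'
```

```text
[[-0.939 -0.     0.345]
 [-0.345  0.002 -0.939]
 [-0.    -1.    -0.002]]
-69.84468928373988
a [467.5 305.7]
b [569.4 290.6]
c [ 440.4 -290.4]
d [ 524.2 -305.2]
e [ 608.  -320.4]
[570.  291.4]
[468.4 305.6]
[ 608.3 -320.9]
[ 524.6 -305.8]
[ 441.2 -290.7]
time: 0.18
ee_pos: [198.0, -539.3, 247.5]
ee_rot: [-0.361, 2.032, -2.028]
wrist_force: [0.2, 0.4, 0.2]
grip_width: 0.881
```

```bash
python3 -m inch '[[0.07,0.018,0.034,-0.009,0],[0.07,0.018,0.034,-0.009,0],[0.07,0.018,0.034,-0.009,0],[0.07,0.018,0.034,-0.009,0],[0.07,0.018,0.034,-0.009,0],[0.07,0.018,0.034,-0.009,0],[0.07,0.018,0.034,-0.009,0],[0.07,0.018,0.034,-0.009,0],[0.07,0.018,0.034,-0.009,0],[0.07,0.018,0.034,-0.009,0],[0.07,0.018,0.034,-0.009,0],[0.07,0.018,0.034,-0.009,0],[0.07,0.018,0.034,-0.009,0],[0.07,0.018,0.034,-0.009,0],[0.07,0,0,0,0],[0.07,0,0,0,0],[0.07,0,0,0,0]]'
```

```text
time: 1.6
ee_pos: [449.9, -63.8, 122.1]
ee_rot: [-0.363, 2.029, -2.03]
wrist_force: [-0.6, -0.1, -0.4]
grip_width: 0.82
```

```bash
python3 -m inch '[[0.07,0,0,-0.025,0],[0.07,0,0,-0.025,0],[0.07,0,0,-0.02,0],[0.07,0,0,-0.01,0],[0.07,0,0,-0.006,0],[0.07,0,0,0,0],[0.07,0,0,0,0],[0.02,0,0,0,0],[0.02,0,0,0,0],[0.02,0,0,0,0],[0.02,0,0,0,0],[0.02,0,0,0,0],[0.02,0,0,0,0]]'
```

```text
time: 2.68
ee_pos: [451.5, -64.2, 37.9]
ee_rot: [-0.358, 2.027, -2.03]
wrist_force: [-0.8, -0.9, 6.4]
grip_width: 0.494
```

```bash
python3 -m inch '[[0.02,0,0,0,0],[0.02,0,0,0,0]]'; python3 - <<'E'
from h import *
cv2.imwrite('pics/s1.png',snapshot('side')[:,:,::-1])
E
```

```text
time: 2.85
ee_pos: [451.4, -64.2, 37.9]
ee_rot: [-0.358, 2.027, -2.03]
wrist_force: [-0.9, 0.1, 6.6]
grip_width: 0.501
```

View pics/s1.png

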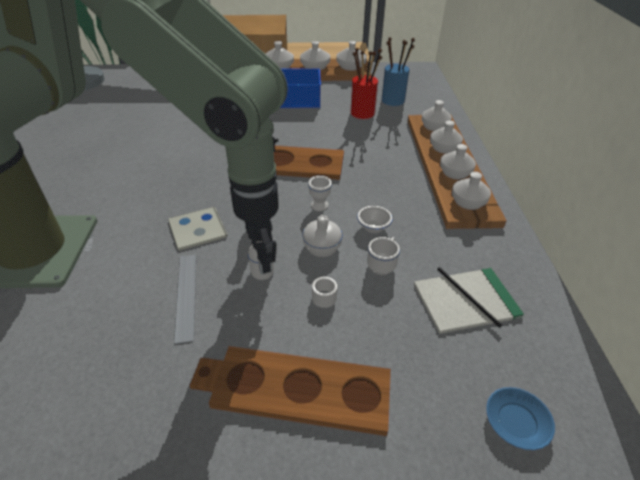

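```bash
python3 -m inch '[[0.02,0,0,0.015,0],[0.02,0,0,0.03,0],[0.02,0,0,0.025,0],[0.02,0.0105,-0.0344,0,0],[0.02,0.0105,-0.0344,0,0],[0.02,0.0105,-0.0344,0,0],[0.02,0.0105,-0.0344,0,0],[0.02,0.0105,-0.0344,0,0],[0.02,0.0105,-0.0344,0,0],[0.02,0.0105,-0.0344,0,0],[0.02,0,0,0,0],[0.02,0,0,0,0],[0.02,0,0,0,0]]'
python3 - <<'E'
from h import *
cv2.imwrite('pics/s2.png',snapshot('side')[:,:,::-1])
E
```

```text
time: 3.98
ee_pos: [523.1, -304.0, 106.0]
ee_rot: [-0.361, 2.032, -2.029]
wrist_force: [-0.6, 0.8, -0.3]
grip_width: 0.494
```

View pics/s2.png

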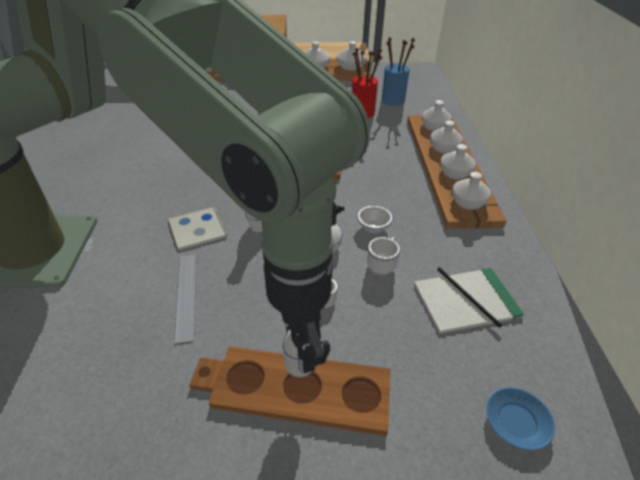

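```bash
python3 -m inch '[[0.02,0.001,-0.0015,-0.02,0],[0.02,0,0,-0.02,0],[0.02,0,0,-0.01,0],[0.02,0,0,-0.004,0],[0.02,0,0,0,0],[0.02,0,0,0,0]]'; python3 -m inch '[[0.02,0,0,-0.002,0],[0.02,0,0,0,0]]';python3 -m inch '[[0.02,0,0,-0.002,0],[0.02,0,0,0,0]]';
```

```text
time: 4.53
ee_pos: [524.9, -305.7, 52.7]
ee_rot: [-0.361, 2.029, -2.03]
wrist_force: [-0.3, -0.0, 0.0]
grip_width: 0.501
time: 4.7
ee_pos: [525.3, -306.5, 51.3]
ee_rot: [-0.36, 2.028, -2.031]
wrist_force: [-0.7, 0.2, -1.0]
grip_width: 0.497
time: 4.87
ee_pos: [524.8, -306.3, 48.6]
ee_rot: [-0.36, 2.029, -2.03]
wrist_force: [0.1, 0.2, -1.5]
grip_width: 0.496
```

```bash
python3 -m inch '[[0.02,0,0,-0.001,0],[0.02,0,0,0,0]]'; python3 -m inch '[[0.02,0,0,-0.001,0],[0.02,0,0,0,0]]';python3 -m inch '[[0.02,0,0,-0.001,0],[0.02,0,0,0,0]]';
```

```text
time: 5.03
ee_pos: [524.8, -306.3, 47.9]
ee_rot: [-0.36, 2.03, -2.03]
wrist_force: [-1.5, 0.3, 1.9]
grip_width: 0.494
time: 5.2
ee_pos: [524.8, -306.3, 47.9]
ee_rot: [-0.361, 2.03, -2.03]
wrist_force: [-3.9, 2.0, 9.3]
grip_width: 0.501
time: 5.37
ee_pos: [524.9, -306.3, 47.9]
ee_rot: [-0.361, 2.03, -2.03]
wrist_force: [-4.7, 3.2, 13.2]
grip_width: 0.494
```

```bash
python3 -m inch '[[0.02,0,0,0.002,0],[0.045,0,0,0,0],[0.055,0,0,0,0],[0.07,0,0,0,0],[0.07,0,0,0,0],[0.07,0,0,0,0],[0.07,0,0,0.02,0],[0.07,0,0,0.03,0],[0.07,0,0,0.035,0],[0.07,0,0,0,0]]'
python3 - <<'E'
from h import *
cv2.imwrite('pics/s3.png',cv2.resize(snapshot('side')[200:460,150:450,::-1],None,fx=2,fy=2))
E
```

```text
time: 6.2
ee_pos: [528.9, -309.3, 140.0]
ee_rot: [-0.351, 2.015, -2.037]
wrist_force: [1.9, -2.1, 1.1]
grip_width: 0.819
```

View pics/s3.png

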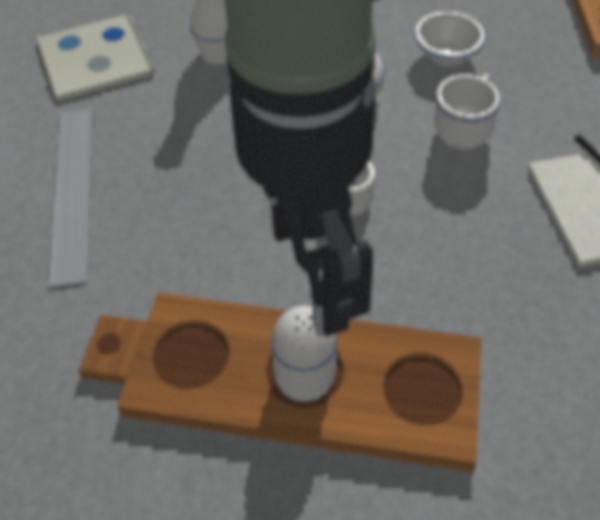

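Shaker is standing in the middle well (crop ~305,355). Next, the egg cup.

```bash
python3 -m inch '[[0.075,0.003,0.036,0,0],[0.075,0.003,0.036,0,0],[0.075,0.003,0.036,0,0],[0.075,0.003,0.036,0,0],[0.075,0.003,0.036,0,0],[0.075,0.003,0.036,0,0],[0.075,0.003,0.036,0,0],[0.075,0.003,0.036,0,0],[0.075,0.003,0.036,0,0],[0.075,0.003,0.036,0,0],[0.075,0.003,0.036,0,0],[0.075,0.003,0.036,0,0],[0.075,0,0,0,0],[0.075,0,0,0,0],[0.075,0,0,0,0],[0.075,0,0,0,0]]'
```

```text
time: 7.58
ee_pos: [560.2, 124.8, 131.5]
ee_rot: [-0.361, 2.031, -2.032]
wrist_force: [1.2, -0.9, 0.2]
grip_width: 0.879
```

```bash
python3 -m inch '[[0.075,0.0025,0.0055,-0.02,0],[0.075,0,0,-0.025,0],[0.075,0,0,-0.02,0],[0.075,0,0,-0.012,0],[0.075,0,0,-0.006,0],[0.075,0,0,0,0],[0.075,0,0,0,0],[0.02,0,0,0,0],[0.02,0,0,0,0],[0.02,0,0,0,0],[0.02,0,0,0,0],[0.02,0,0,0,0],[0.02,0,0,0,0],[0.02,0,0,0,0]]'
python3 - <<'E'
from h import *
cv2.imwrite('pics/s4.png',cv2.resize(snapshot('side')[120:320,200:420,::-1],None,fx=3,fy=3))
E
```

```text
time: 8.75
ee_pos: [564.6, 131.7, 51.3]
ee_rot: [-0.357, 2.028, -2.029]
wrist_force: [-1.0, 0.2, 6.1]
grip_width: 0.526
```

View pics/s4.png

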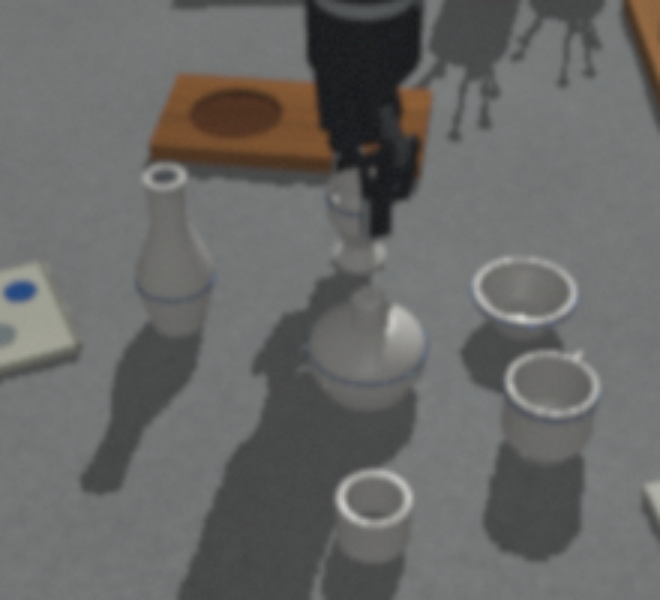

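```bash
python3 -m inch '[[0.02,0,0,0.015,0],[0.02,0,0,0.035,0],[0.02,0,0,0.04,0],[0.02,-0.0103,-0.0351,0,0],[0.02,-0.0103,-0.0351,0,0],[0.02,-0.0103,-0.0351,0,0],[0.02,-0.0103,-0.0351,0,0],[0.02,-0.0103,-0.0351,0,0],[0.02,-0.0103,-0.0351,0,0],[0.02,-0.0103,-0.0351,0,0],[0.02,-0.0103,-0.0351,0,0],[0.02,-0.0103,-0.0351,0,0],[0.02,-0.0103,-0.0351,0,0],[0.02,-0.0103,-0.0351,0,0],[0.02,-0.0103,-0.0351,0,0],[0.02,0,0,0,0],[0.02,0,0,0,0],[0.02,0,0,0,0],[0.02,0,0,0,0]]'
python3 - <<'E'
from h import *
cv2.imwrite('pics/s5.png',cv2.resize(snapshot('side')[200:460,150:450,::-1],None,fx=2,fy=2))
E
```

```text
time: 10.38
ee_pos: [439.6, -288.5, 139.1]
ee_rot: [-0.362, 2.03, -2.028]
wrist_force: [-0.3, -0.3, -0.7]
grip_width: 0.525
```

View pics/s5.png

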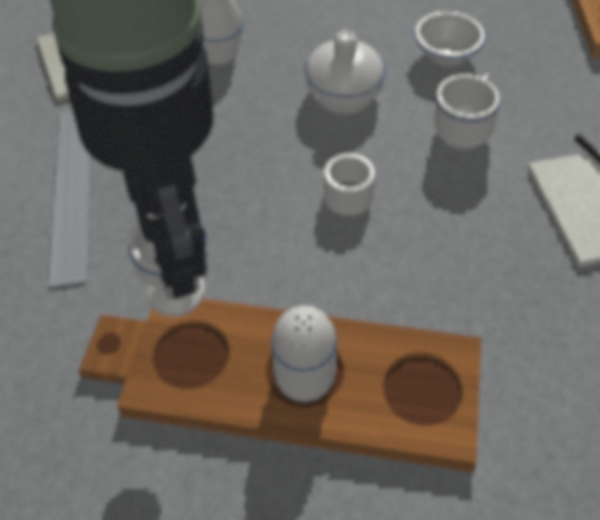

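```bash
python3 -m inch '[[0.02,0.0015,-0.002,-0.025,0],[0.02,0,0,-0.025,0],[0.02,0,0,-0.015,0],[0.02,0,0,-0.007,0],[0.02,0,0,0,0],[0.02,0,0,0,0],[0.02,0,0,-0.002,0],[0.02,0,0,-0.002,0],[0.02,0,0,0,0]]';python3 -m inch '[[0.02,0,0,-0.001,0],[0.02,0,0,0,0]]';python3 -m inch '[[0.02,0,0,-0.001,0],[0.02,0,0,0,0]]'
```

```text
time: 11.18
ee_pos: [441.5, -292.1, 64.0]
ee_rot: [-0.36, 2.028, -2.031]
wrist_force: [0.0, -0.6, -0.3]
grip_width: 0.528
time: 11.35
ee_pos: [441.2, -292.0, 62.6]
ee_rot: [-0.36, 2.029, -2.03]
wrist_force: [0.4, 0.8, -1.2]
grip_width: 0.526
time: 11.52
ee_pos: [441.2, -292.0, 61.4]
ee_rot: [-0.36, 2.029, -2.03]
wrist_force: [-0.4, -0.6, -0.5]
grip_width: 0.526
```

```bash
python3 -m inch '[[0.02,0,0.001,-0.001,0],[0.02,0,0,0,0]]';python3 -m inch '[[0.02,0,0,-0.001,0],[0.02,0,0,0,0]]'
```

```text
time: 11.68
ee_pos: [441.7, -291.7, 61.3]
ee_rot: [-0.36, 2.027, -2.032]
wrist_force: [-1.2, -0.1, 4.2]
grip_width: 0.529
time: 11.85
ee_pos: [441.8, -291.7, 61.3]
ee_rot: [-0.36, 2.028, -2.031]
wrist_force: [-3.4, 0.9, 11.1]
grip_width: 0.528
```

Contact at 61.3 (= 51.3 + 10). Release.

```bash
python3 -m inch '[[0.02,0,0,0.001,0],[0.05,0,0,0,0],[0.06,0,0,0,0],[0.075,0,0,0,0],[0.075,0,0,0,0],[0.075,0,0,0,0],[0.075,0,0,0.02,0],[0.075,0,0,0.03,0],[0.075,0,0,0.03,0],[0.075,0,0,0,0]]'
python3 - <<'E'
from h import *
cv2.imwrite('pics/s6.png',cv2.resize(snapshot('side')[200:460,150:450,::-1],None,fx=2,fy=2))
E
```

```text
time: 12.68
ee_pos: [444.5, -293.9, 146.5]
ee_rot: [-0.353, 2.017, -2.037]
wrist_force: [1.4, -1.7, 0.7]
grip_width: 0.88
```

View pics/s6.png

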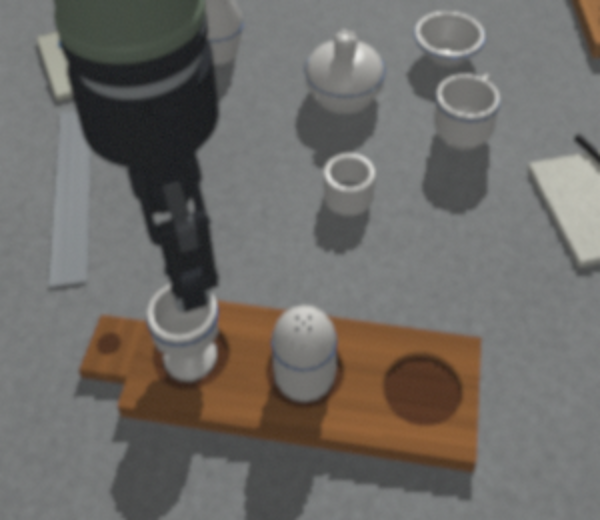

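```bash
python3 -m inch '[[0.085,0.0256,0.0259,0,0],[0.085,0.0256,0.0259,0,0],[0.085,0.0256,0.0259,0,0],[0.085,0.0256,0.0259,0,0],[0.085,0.0256,0.0259,0,0],[0.085,0.0256,0.0259,0,0],[0.085,0.0256,0.0259,0,0],[0.085,0.0256,0.0259,0,0],[0.085,0.0256,0.0259,-0.01,0],[0.085,0,0,0,0],[0.085,0,0,0,0],[0.085,0,0,0,0],[0.085,0,0,0,0]]'
python3 - <<'E'
from h import *
cv2.imwrite('pics/s7.png',cv2.resize(snapshot('top')[120:320,220:420,::-1],None,fx=3,fy=3))
E
```

```text
time: 13.82
ee_pos: [670.3, -58.6, 129.6]
ee_rot: [-0.362, 2.032, -2.031]
wrist_force: [-0.2, -0.1, 0.5]
grip_width: 0.997
```

View pics/s7.png

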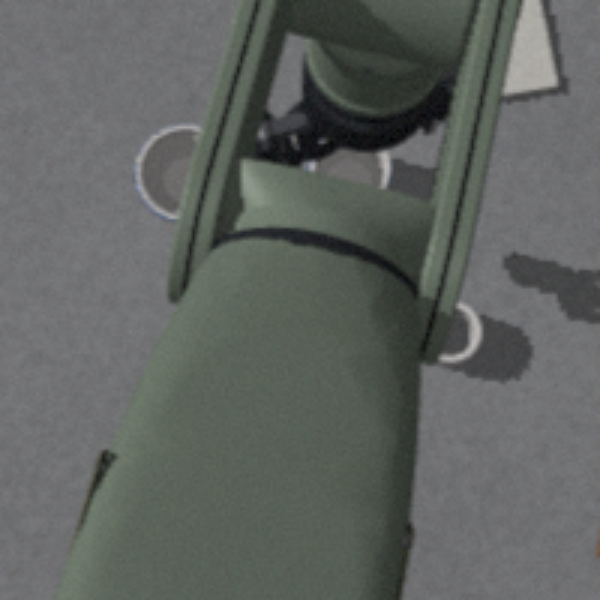

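```bash
python3 -m inch '[[0.085,0.001,0.0005,-0.03,0],[0.085,0,0,-0.03,0],[0.085,0,0,-0.02,0],[0.085,0,0,-0.011,0],[0.085,0,0,-0.005,0],[0.085,0,0,0,0],[0.085,0,0,0,0]]'
python3 -m inch '[[0.03,0,0,0,0],[0.03,0,0,0,0],[0.03,0,0,0,0],[0.03,0,0,0,0],[0.03,0,0,0,0],[0.03,0,0,0,0],[0.03,0,0,0,0]]'
python3 - <<'E'
from h import *
cv2.imwrite('pics/s8.png',cv2.resize(snapshot('side')[120:320,200:420,::-1],None,fx=3,fy=3))
E
```

```text
time: 14.45
ee_pos: [673.3, -57.9, 35.7]
ee_rot: [-0.358, 2.029, -2.03]
wrist_force: [1.3, 0.1, 0.2]
grip_width: 0.994
time: 15.03
ee_pos: [674.3, -57.4, 36.8]
ee_rot: [-0.356, 2.027, -2.03]
wrist_force: [-0.0, 0.4, 4.9]
grip_width: 0.646
```

View pics/s8.png

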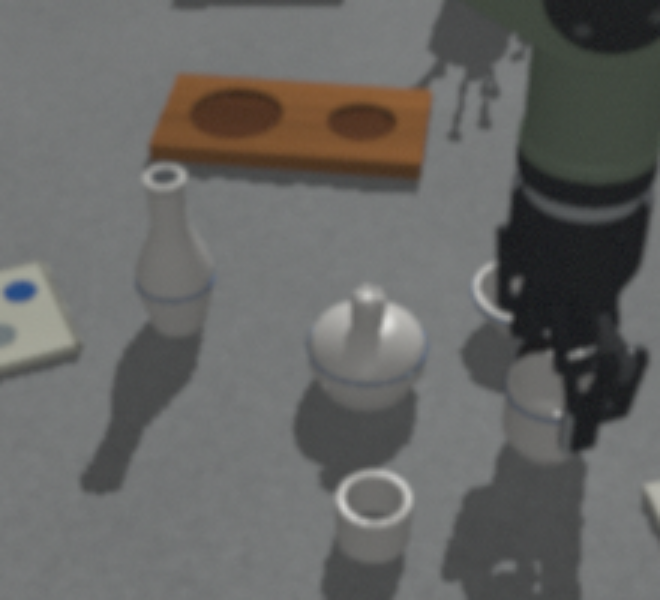

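```bash
python3 -m inch '[[0.03,0,0,0.015,0],[0.03,0,0,0.03,0],[0.03,0,0,0.03,0],[0.03,-0.0081,-0.0328,0,0],[0.03,-0.0081,-0.0328,0,0],[0.03,-0.0081,-0.0328,0,0],[0.03,-0.0081,-0.0328,0,0],[0.03,-0.0081,-0.0328,0,0],[0.03,-0.0081,-0.0328,0,0],[0.03,-0.0081,-0.0328,0,0],[0.03,-0.0081,-0.0328,0,0],[0.03,0,0,0,0],[0.03,0,0,0,0],[0.03,0,0,0,0],[0.03,0,0,0,0]]'
python3 - <<'E'
from h import *
cv2.imwrite('pics/s9.png',cv2.resize(snapshot('side')[200:460,150:450,::-1],None,fx=2,fy=2))
E
```

```text
time: 16.33
ee_pos: [607.7, -318.2, 109.3]
ee_rot: [-0.362, 2.03, -2.029]
wrist_force: [-0.1, -0.1, -1.5]
grip_width: 0.647
```

View pics/s9.png

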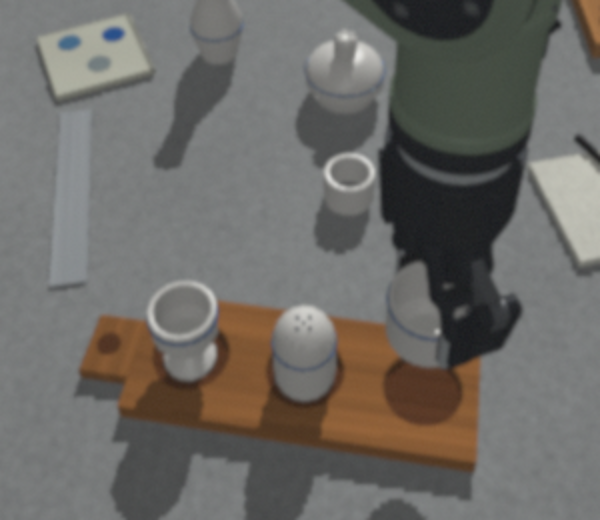

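```bash
python3 -m inch '[[0.03,0.001,-0.002,-0.025,0],[0.03,0,0,-0.02,0],[0.03,0,0,-0.01,0],[0.03,0,0,-0.003,0],[0.03,0,0,0,0],[0.03,0,0,0,0],[0.03,0,0,-0.002,0],[0.03,0,0,-0.001,0],[0.03,0,0,0,0]]';python3 -m inch '[[0.03,0,0,-0.001,0],[0.03,0,0,0,0]]';python3 -m inch '[[0.03,0,0,-0.001,0],[0.03,0,0,0,0]]'
```

```text
time: 17.13
ee_pos: [609.1, -321.9, 49.1]
ee_rot: [-0.36, 2.029, -2.031]
wrist_force: [0.7, 0.9, -2.1]
grip_width: 0.644
time: 17.3
ee_pos: [608.7, -321.7, 47.5]
ee_rot: [-0.36, 2.03, -2.03]
wrist_force: [-0.4, 0.2, -1.6]
grip_width: 0.644
time: 17.47
ee_pos: [608.8, -321.8, 46.8]
ee_rot: [-0.36, 2.03, -2.03]
wrist_force: [-0.6, 0.2, 0.6]
grip_width: 0.648
```

```bash
python3 -m inch '[[0.03,0,0,-0.001,0],[0.03,0,0,0,0]]';python3 -m inch '[[0.03,0,0,0,0],[0.06,0,0,0,0],[0.07,0,0,0,0],[0.085,0,0,0,0],[0.085,0,0,0,0],[0.085,0,0,0,0],[0.085,0,0,0.02,0],[0.085,0,0,0.03,0],[0.085,0,0,0.035,0],[0.085,0,0,0.03,0],[0.085,0,0,0,0]]'
python3 - <<'E'
from h import *
cv2.imwrite('pics/s10.png',cv2.resize(snapshot('side')[200:460,150:450,::-1],None,fx=2,fy=2))
E
```

```text
time: 17.63
ee_pos: [608.8, -321.8, 46.8]
ee_rot: [-0.361, 2.03, -2.03]
wrist_force: [-2.1, 1.3, 6.2]
grip_width: 0.648
time: 18.55
ee_pos: [612.9, -324.4, 169.4]
ee_rot: [-0.349, 2.014, -2.037]
wrist_force: [0.9, -1.4, 2.5]
grip_width: 0.994
```

View pics/s10.png

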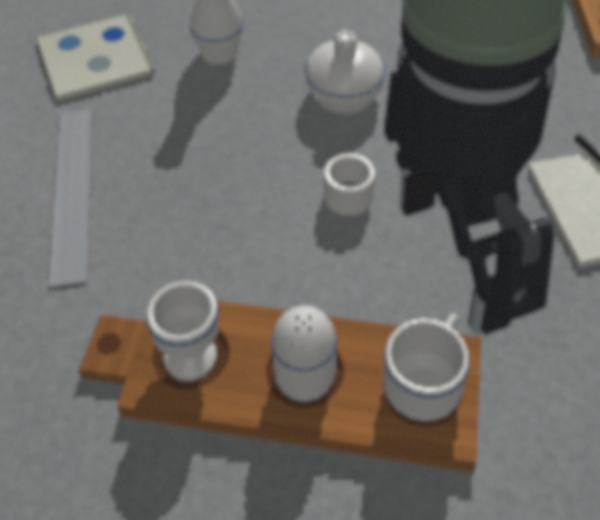

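```bash
python3 -m inch '[[0.055,-0.005,0.0359,-0.004,0],[0.055,-0.005,0.0359,-0.004,0],[0.055,-0.005,0.0359,-0.004,0],[0.055,-0.005,0.0359,-0.004,0],[0.055,-0.005,0.0359,-0.004,0],[0.055,-0.005,0.0359,0,0],[0.055,-0.005,0.0359,0,0],[0.055,-0.005,0.0359,0,0],[0.055,-0.005,0.0359,0,0],[0.055,0,0,0,0],[0.055,0,0,0,0],[0.055,0,0,0,0],[0.055,0,0,0,0]]'
```

```text
time: 19.68
ee_pos: [563.6, 0.5, 139.8]
ee_rot: [-0.36, 2.031, -2.031]
wrist_force: [-0.2, -0.8, 0.2]
grip_width: 0.64
```

```bash
python3 -m inch '[[0.055,-0.0005,0.002,-0.025,0],[0.055,0,0,-0.02,0],[0.055,0,0,-0.015,0],[0.055,0,0,-0.008,0],[0.055,0,0,0,0],[0.055,0,0,0,0],[0.055,0,0,0,0]]'
python3 - <<'E'
from h import *
cv2.imwrite('pics/s11.png',cv2.resize(snapshot('side')[120:320,200:420,::-1],None,fx=3,fy=3))
E
```

```text
time: 20.27
ee_pos: [564.3, 2.7, 73.3]
ee_rot: [-0.358, 2.029, -2.03]
wrist_force: [0.4, -0.0, 0.9]
grip_width: 0.643
```

View pics/s11.png

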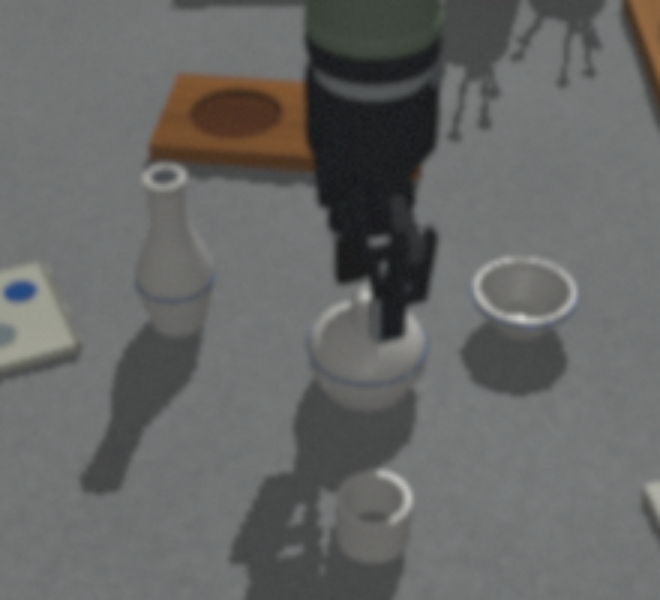

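```bash
python3 -m inch '[[0.055,0,0,-0.004,0],[0.04,0,0,0,0],[0.03,0,0,0,0],[0.03,0,0,0,0]]'; python3 -m inch '[[0.005,0,0,0,0],[0.005,0,0,0,0],[0.005,0,0,0,0],[0.005,0,0,0,0]]';python3 -m inch '[[0.005,0,0,0,0],[0.005,0,0,0,0]]'
```

```text
time: 20.65
ee_pos: [563.2, 3.6, 68.5]
ee_rot: [-0.361, 2.03, -2.03]
wrist_force: [-1.4, -0.4, -0.1]
grip_width: 0.354
time: 20.98
ee_pos: [563.4, 3.3, 68.7]
ee_rot: [-0.36, 2.029, -2.03]
wrist_force: [-0.0, -1.9, 1.6]
grip_width: 0.231
time: 21.15
ee_pos: [563.5, 3.4, 68.6]
ee_rot: [-0.36, 2.029, -2.03]
wrist_force: [0.1, -0.5, 3.1]
grip_width: 0.23
```

```bash
python3 -m inch '[[0.005,0,0,0.005,0],[0.005,0,0,0.015,0],[0.005,0,0,0.02,0],[0.005,0,0,0.02,0],[0.005,0,0,0,0]]'
python3 - <<'E'
from h import *
cv2.imwrite('pics/s12.png',cv2.resize(snapshot('side')[120:320,200:420,::-1],None,fx=3,fy=3))
E
```

```text
time: 21.57
ee_pos: [565.6, 3.5, 131.9]
ee_rot: [-0.354, 2.025, -2.029]
wrist_force: [1.7, 0.2, -1.4]
grip_width: 0.231
```

View pics/s12.png

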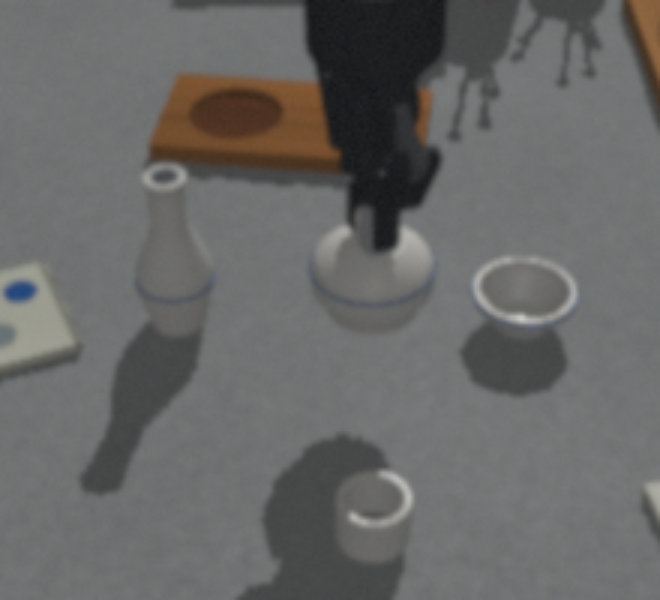

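Held level (crop 372,275). Transfer.

```bash
python3 -m inch '[[0.005,-0.005,0.017,0,0],[0.005,-0.0095,0.0303,0,0],[0.005,-0.0095,0.0303,0,0],[0.005,-0.0095,0.0303,0,0],[0.005,-0.0095,0.0303,0,0],[0.005,-0.0095,0.0303,0,0],[0.005,-0.0095,0.0303,0,0],[0.005,-0.0095,0.0303,0,0],[0.005,-0.0095,0.0303,0,0],[0.005,-0.0095,0.0303,0,0],[0.005,-0.005,0.013,0,0],[0.005,0,0,0,0],[0.005,0,0,0,0],[0.005,0,0,0,0],[0.005,0,0,0,0]]'
python3 - <<'E'
from h import *
cv2.imwrite('pics/s13.png',cv2.resize(snapshot('side')[100:280,180:400,::-1],None,fx=3,fy=3))
E
```

```text
time: 22.87
ee_pos: [467.5, 305.0, 127.3]
ee_rot: [-0.361, 2.031, -2.032]
wrist_force: [0.5, -1.3, -2.7]
grip_width: 0.228
```

View pics/s13.png

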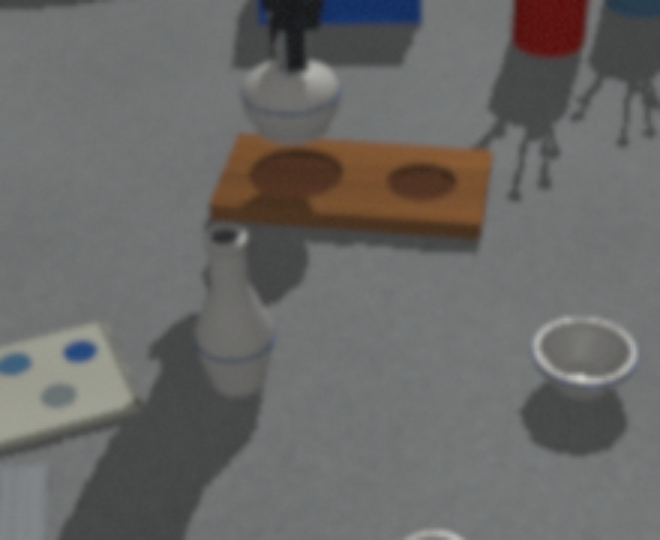

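```bash
python3 -m inch '[[0.005,0,0,-0.015,0],[0.005,0,0,-0.015,0],[0.005,0,0,-0.01,0],[0.005,0,0,-0.004,0],[0.005,0,0,0,0],[0.005,0,0,0,0],[0.005,0,0,-0.002,0],[0.005,0,0,0,0]]';python3 -m inch '[[0.005,0,0,-0.001,0],[0.005,0,0,0,0]]';python3 -m inch '[[0.005,0,0,-0.001,0],[0.005,0,0,0,0]]'
```

```text
time: 23.58
ee_pos: [468.2, 306.4, 82.9]
ee_rot: [-0.359, 2.03, -2.029]
wrist_force: [-0.1, -0.0, -3.0]
grip_width: 0.228
time: 23.75
ee_pos: [467.8, 306.4, 81.6]
ee_rot: [-0.36, 2.03, -2.03]
wrist_force: [0.0, 0.5, -3.3]
grip_width: 0.227
time: 23.92
ee_pos: [467.6, 306.3, 80.3]
ee_rot: [-0.361, 2.03, -2.03]
wrist_force: [-0.2, 0.8, -2.1]
grip_width: 0.221
```

```bash
python3 -m inch '[[0.005,0,0,-0.001,0],[0.005,0,0,0,0]]';python3 -m inch '[[0.005,0,0,-0.001,0],[0.005,0,0,0,0]]';python3 -m inch '[[0.005,0,0,-0.001,0],[0.005,0,0,0,0]]'
```

```text
time: 24.08
ee_pos: [467.5, 306.2, 79.1]
ee_rot: [-0.361, 2.03, -2.03]
wrist_force: [0.2, 0.2, -2.3]
grip_width: 0.232
time: 24.25
ee_pos: [467.9, 306.2, 78.7]
ee_rot: [-0.36, 2.03, -2.03]
wrist_force: [-1.7, -0.5, 0.6]
grip_width: 0.228
time: 24.42
ee_pos: [468.1, 306.2, 78.6]
ee_rot: [-0.36, 2.029, -2.03]
wrist_force: [-2.1, -2.5, 7.0]
grip_width: 0.227
```

```bash
python3 -m inch '[[0.005,0,0,0.001,0],[0.03,0,0,0,0],[0.04,0,0,0,0],[0.055,0,0,0,0],[0.055,0,0,0,0],[0.055,0,0,0,0],[0.055,0,0,0.02,0],[0.055,0,0,0.03,0],[0.055,0,0,0.035,0],[0.055,-0.0044,-0.0343,0,0],[0.055,-0.0044,-0.0343,0,0],[0.055,-0.0044,-0.0343,0,0],[0.055,-0.0044,-0.0343,0,0],[0.055,-0.0044,-0.0343,0,0],[0.055,-0.0044,-0.0343,0,0],[0.055,-0.0044,-0.0343,0,0],[0.055,0,0,0,0],[0.055,0,0,0,0],[0.055,0,0,0,0]]'
python3 - <<'E'
from h import *
cv2.imwrite('pics/s14.png',cv2.resize(snapshot('side')[100:280,180:400,::-1],None,fx=3,fy=3))
E
```

```text
time: 26.0
ee_pos: [437.0, 66.3, 163.4]
ee_rot: [-0.359, 2.031, -2.03]
wrist_force: [-0.8, 0.1, 0.0]
grip_width: 0.641
```

View pics/s14.png

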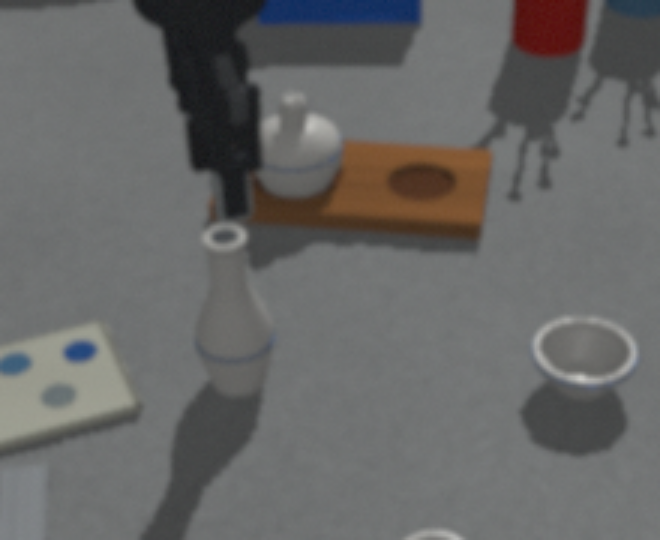

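```bash
python3 -m inch '[[0.055,0,0,-0.025,0],[0.055,0,0,-0.02,0],[0.055,0,0,-0.015,0],[0.055,0,0,-0.01,0],[0.055,0,0,0,0],[0.055,0,0,0,0],[0.04,0,0,0,0],[0.03,0,0,0,0],[0.03,0,0,0,0]]'; python3 -m inch '[[0.005,0,0,0,0],[0.005,0,0,0,0],[0.005,0,0,0,0],[0.005,0,0,0,0],[0.005,0,0,0,0]]'
python3 - <<'E'
from h import *
cv2.imwrite('pics/s15.png',cv2.resize(snapshot('side')[100:280,180:400,::-1],None,fx=3,fy=3))
E
```

```text
time: 26.8
ee_pos: [437.8, 66.2, 94.3]
ee_rot: [-0.359, 2.028, -2.029]
wrist_force: [-0.1, -0.1, -0.1]
grip_width: 0.355
time: 27.22
ee_pos: [437.7, 66.5, 94.6]
ee_rot: [-0.358, 2.03, -2.029]
wrist_force: [-1.7, 1.3, 5.6]
grip_width: 0.281
```

View pics/s15.png

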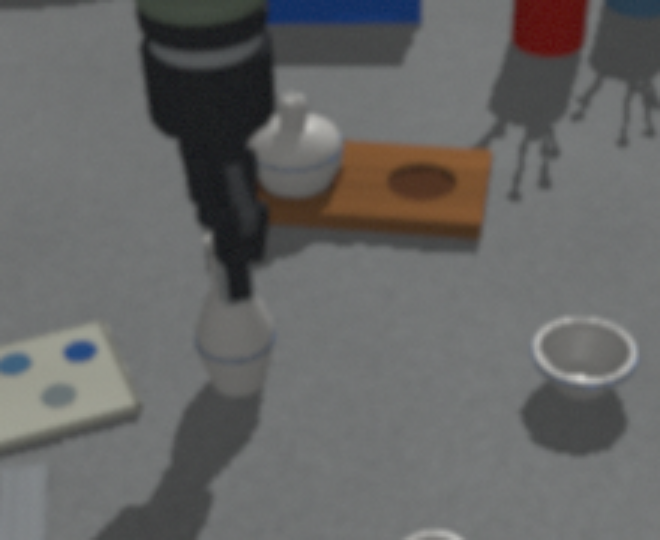

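```bash
python3 -m inch '[[0.005,0,0,0.01,0],[0.005,0,0,0.02,0],[0.005,0,0,0.02,0],[0.005,0,0,0.01,0],[0.005,0.0083,0.014,0,0],[0.005,0.0165,0.0281,0,0],[0.005,0.0165,0.0281,0,0],[0.005,0.0165,0.0281,0,0],[0.005,0.0165,0.0281,0,0],[0.005,0.0165,0.0281,0,0],[0.005,0.0165,0.0281,0,0],[0.005,0.0165,0.0281,0,0],[0.005,0.0083,0.0142,0,0],[0.005,0,0,0,0],[0.005,0,0,0,0],[0.005,0,0,0,0],[0.005,0,0,0,0]]'
python3 - <<'E'
from h import *
cv2.imwrite('pics/s16.png',cv2.resize(snapshot('side')[100:280,180:400,::-1],None,fx=3,fy=3))
E
```

```text
time: 28.68
ee_pos: [568.1, 289.8, 152.9]
ee_rot: [-0.362, 2.031, -2.032]
wrist_force: [0.1, -0.2, -1.4]
grip_width: 0.282
```

View pics/s16.png

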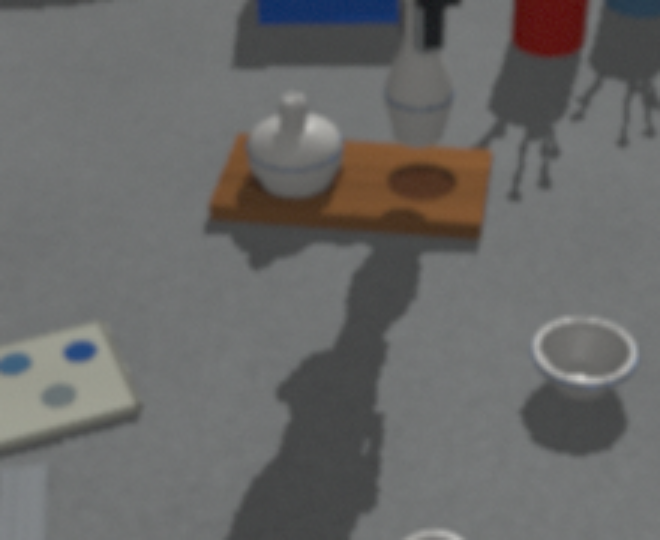

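```bash
python3 -m inch '[[0.005,0.0015,0.0005,-0.015,0],[0.005,0,0,-0.015,0],[0.005,0,0,-0.01,0],[0.005,0,0,-0.004,0],[0.005,0,0,0,0],[0.005,0,0,0,0],[0.005,0,0,-0.002,0],[0.005,0,0,0,0]]';python3 -m inch '[[0.005,0,0,-0.001,0],[0.005,0,0,0,0]]';python3 -m inch '[[0.005,0,0,-0.001,0],[0.005,0,0,0,0]]'
```

```text
time: 29.4
ee_pos: [571.0, 291.7, 108.1]
ee_rot: [-0.359, 2.03, -2.029]
wrist_force: [-0.3, 0.5, -2.1]
grip_width: 0.284
time: 29.57
ee_pos: [570.6, 291.6, 106.7]
ee_rot: [-0.36, 2.03, -2.03]
wrist_force: [-0.4, 0.5, -2.4]
grip_width: 0.277
time: 29.73
ee_pos: [570.4, 291.6, 105.3]
ee_rot: [-0.361, 2.03, -2.03]
wrist_force: [-0.9, -1.0, -1.7]
grip_width: 0.278
```

```bash
python3 -m inch '[[0.005,0,0,-0.001,0],[0.005,0,0,0,0]]';python3 -m inch '[[0.005,0,0,-0.001,0],[0.005,0,0,0,0]]'
```

```text
time: 29.9
ee_pos: [570.6, 291.6, 104.7]
ee_rot: [-0.36, 2.03, -2.03]
wrist_force: [0.6, 0.8, 1.5]
grip_width: 0.282
time: 30.07
ee_pos: [570.9, 291.8, 104.7]
ee_rot: [-0.36, 2.03, -2.029]
wrist_force: [-1.3, -1.1, 4.9]
grip_width: 0.279
```

Contact at 104.7, as expected. Release, rise straight above the lip, then retreat toward the base side for a clear view.

```bash
python3 -m inch '[[0.005,0,0,0.0005,0],[0.035,0,0,0,0],[0.045,0,0,0,0],[0.055,0,0,0,0],[0.055,0,0,0,0],[0.055,0,0,0,0],[0.055,0,0,0.015,0],[0.055,0,0,0.025,0],[0.055,0,0,0.03,0],[0.055,0,0,0.03,0],[0.055,0,0,0.02,0],[0.055,0,0,0,0],[0.055,0,0,0,0]]'
python3 -m inch '[[0.055,-0.02,0.03,0.01,0],[0.055,-0.02,0.03,0.01,0],[0.055,-0.02,0.03,0.01,0],[0.055,-0.02,0.03,0.01,0],[0.055,-0.02,0.03,0.01,0],[0.055,-0.02,0.03,0,0],[0.055,-0.03,0.02,0,0],[0.055,-0.03,0.02,0,0],[0.055,-0.03,0.02,0,0],[0.055,-0.03,0.02,0,0],[0.055,-0.03,0.02,0,0],[0.055,0,0,0,0],[0.055,0,0,0,0],[0.055,0,0,0,0]]'
python3 - <<'E'
from h import *
cv2.imwrite('pics/tE.png',snapshot('top')[:,:,::-1]);cv2.imwrite('pics/sE.png',snapshot('side')[:,:,::-1])
E
```

```text
time: 31.15
ee_pos: [571.4, 291.9, 225.7]
ee_rot: [-0.357, 2.029, -2.028]
wrist_force: [-0.3, 0.2, -0.8]
grip_width: 0.643
time: 32.32
ee_pos: [300.1, 570.8, 271.7]
ee_rot: [-0.363, 2.028, -2.033]
wrist_force: [-0.4, 0.1, -0.6]
grip_width: 0.645
```

View pics/tE.png

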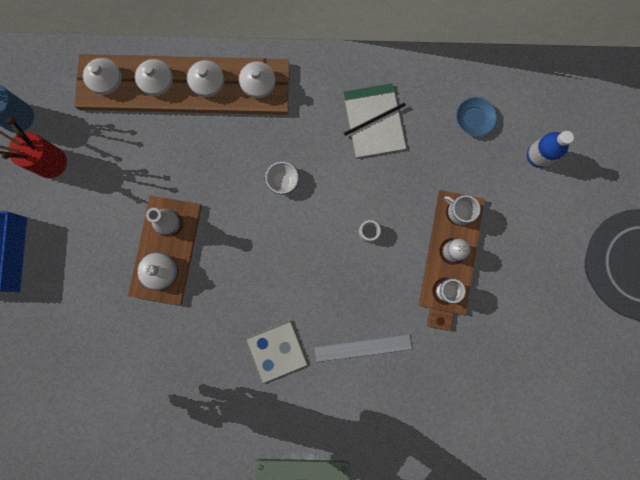

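View pics/sE.png

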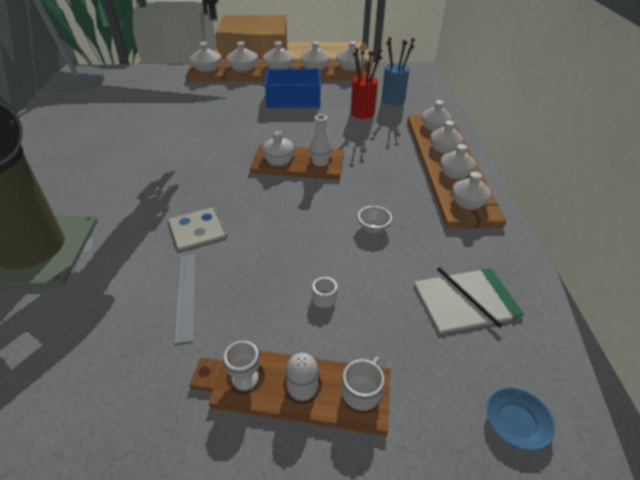

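```bash
python3 - <<'E'
import cv2
t=cv2.imread('pics/tE.png');s=cv2.imread('pics/sE.png')
a=cv2.resize(t[190:310,125:205],None,fx=5,fy=5,interpolation=2);b=cv2.resize(t[190:310,425:505],None,fx=5,fy=5,interpolation=2)
cv2.imwrite('pics/e1.png',cv2.hconcat([a,b]))
a=cv2.resize(s[335:435,190:390],None,fx=3.5,fy=3.5,interpolation=2);b=cv2.resize(s[110:180,200:400],None,fx=3.5,fy=3.5,interpolation=2)
cv2.imwrite('pics/e2.png',cv2.vconcat([a,b]))
E
```

```text
(no output)
```

View pics/e1.png

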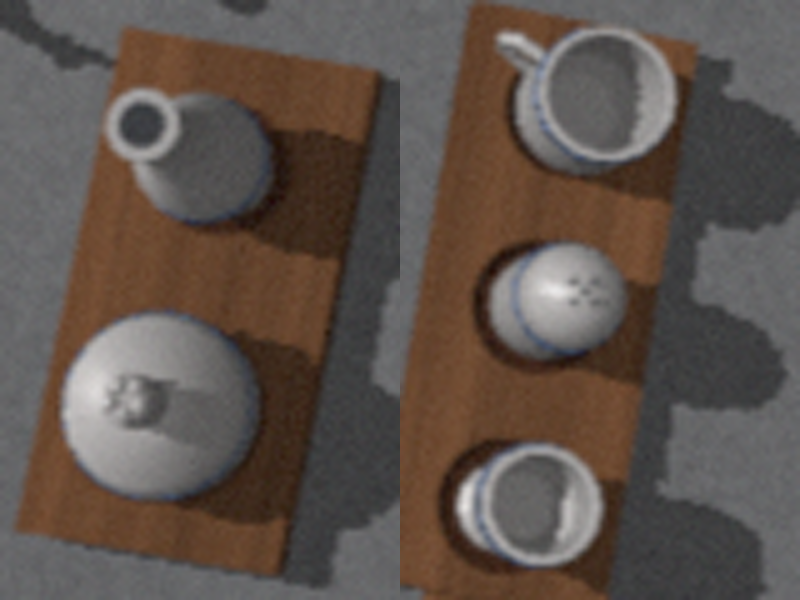

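View pics/e2.png

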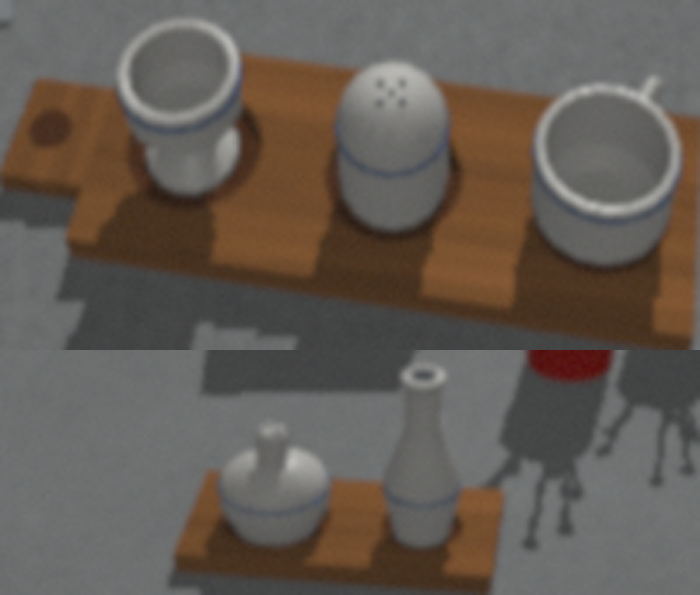

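```bash
python3 - <<'E'
from h import *
# top picks (x,y in crop e1), side picks (e2)
D=dict(vaselip=(143,125,128,'s'),box=(161,405,35,'s'),knob=(138,400,80,'s'),cup=(607,96,62,'l'),shakerholes=(586,291,77,'l'),egg=(543,506,72,'l'))
S=dict(egg=(181,74,72),shakerholes=(391,93,77),cup=(607,150,62),vaselip=(423,376,128),knob=(272,432,81))
for k,(u,v,z,w) in D.items():
    uu=(u+.5)/5-.5+125 if u<400 else (u-400+.5)/5-.5+425
    a=toz('top',uu,(v+.5)/5-.5+190,z)[:2]; b=''
    if k in S:
        u,v,z=S[k]; b=(toz('side',(u+.5)/3.5-.5+190,(v+.5)/3.5-.5+335,z) if v<350 else toz('side',(u+.5)/3.5-.5+200,(v-350+.5)/3.5-.5+110,z))[:2]
        b=b.round(1)
    print(k,a.round(1),b)
print(observe()['wrist_force'],observe()['time'])
E
```

```text
vaselip [569.1 290. ] [569.6 291.1]
box [468.4 304.7] 
knob [467.8 300.3] [469.6 305.4]
cup [ 606.2 -322.9] [ 607.6 -322.9]
shakerholes [ 524.6 -308.8] [ 524.8 -305.8]
egg [ 439.5 -292. ] [ 442.1 -292.5]
[-0.08972047 -0.15574293 -0.11648676] 32.4167
```

```bash
python3 -c "
from plant import job_done;print(job_done())"
```

```text
the job is handed in; nothing more can be done
None
```

All five pieces are in their wells, and the job was handed in at about 32 s. The egg cup, shaker and cup stand in the long board from the tab outward. The trinket box is in the short board's wide well and the bud vase is in its narrow one.

**How it was done:** I located everything by ray-casting from the two cameras. Each piece was set down in 1–2 mm steps until the wrist force showed contact, at about 10 mm above its pick-up height, which matches the well floor. Only then were the fingers opened.

**Last checks:**
- In the final pictures all five pieces look upright and seated.
- By rims, lips and outlines they measure within about 3 mm of the well centres in both views, inside the 11.5 mm limit.
- The bowl and napkin ring show at the same pixels as at the start, judged by eye rather than re-measured.
- The arm is well clear, with the wrist force near zero.

**Disagreement:** The top-view readings on the trinket box knob and the shaker holes were 3–5 mm off in y from the side view. I put this down to picking features on rounded tops: the box outline and the side view agree to about 1 mm. The hand-in gave no verdict.

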